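# Brace the screw jar and unscrew its tight lid

### The arm

A 6-joint arm with a two-finger parallel gripper is mounted at the origin on the work surface. World frame = base frame: x ahead of the robot, y to its left, z up, the work surface at z = 0. Lengths are in mm, angles in rad, forces in N, time in s.
With the tool pointing down it reaches from about 400 to 925 mm from the base axis. Payload 12.5 kg.
Tool frame: the origin (TCP) lies at the very end of the fingers, on their centre line; the grasp point (between the pads) lies env.grip_point_offset behind it (env.grip_point_offset is the distance from the TCP to the grasp point, in mm); y points along the fingers, z is the direction in which the jaws open and shut, and the axes are right-handed (so a half turn about y gives the same grasp; the last joint's range is limited). The gripper opens to 95 mm and grips with 3 to 60 N. Pads are 20 mm wide; open, the fingers measure 119 mm over their backs; the gripper's body (75 mm by 180 mm) begins 59 mm behind the grasp point.
Start: joints at [1.1, 0.491, 1.559, -0, 1.092, -0.106], TCP at [222.961, 583.897, 214.661] pointing down, gripper open.
Joint ranges: [-3.1, 3.1], [-0.84, 2.19], [0.05, 2.79], [-1.13, 4.28], [0.06, 2.93], [-2.69, 2.69]. Speed limits (rad/s): [2.22, 2.22, 2.79, 3.14, 3.14, 3.14].

### API

Orientations are given as [roll, pitch, yaw] about the fixed x, y, z axes, in that order (R = Rz(yaw) Ry(pitch) Rx(roll)).
In Python, from cell import readout, read_camera, env, nets gives the robot as it stands.
- The arm moves only by the tool apply_moves, never from a script. Its argument "increments" is a list of rows, each a list of 3 entries, a list of its own where there are three numbers: the shift along the tool's x, y, z in cm, then the turn, a rotation vector about the tool's x, y, z in degrees, then the finger opening in cm, from 0 to 9.51. A call has exactly 5 rows; each row shifts and turns the pose as measured when the row begins, along the tool's axes as they then stand; what a row does not reach is not made up. A row lasts 1/8 s, in which the tool goes at most 62.5 mm and 10.7 degrees, less where a joint would pass 70% of its speed; a pose out of reach is approached as far as the arm can. A call with a gripper value outside its range is refused whole. The fingers move at their own pace and stop on an object; the grip force is fixed at half the most. Time passes only in rows, so rows that do not move let the fingers close, or fill a call up. It gives the time, the measured TCP pose, the force and the opening at its end, in the units of the state.
- readout.state(): the state, without advancing time (a new reading comes with each control period).
- read_camera(name): name is "side" or "top"; returns a dict with "img" (420x560x3 uint8, red, green, blue), "vfov" (degrees; the focal length in pixels is half the picture's height over the tangent of half this angle, whatever the lens; pixels are square), "cx", "cy" (the principal point, pixels), "rvec" (rotation vector, rad) and "tvec" (3), from world to camera coordinates, as OpenCV has them. Camera axes: x right, y down, z forward; pixel columns grow to the right and rows downward; lengths in mm; the calibration is good to about 2 mm. A picture is of the moment at which its call begins. There is no depth.
- env.job_done(): hands the job in, once; it reports no verdict.
Trained networks look in a picture, given as the dict that the camera call returned (one of the last four; its "shot" number tells which), for a name from the list of things; names that differ only in an ending like _2 or _b are one class to them, and where a whole thing is asked for, a point or a joint stands for the part that bears it (a point fixed in the world has none). Each returns a list of dicts, best first, with "confidence" (0 to 1); they miss things now and then, are a little off and sometimes report something else, mostly with a low value. They report only what shows in the picture. A call takes as long as a camera call. They do not tell look-alikes from the thing itself.
- nets.look_for(picture, thing): "point" ([x, y, z] in mm, in the coordinates of the camera as it stood for that picture, good to about 4 mm: the middle of the surface that is visible of it).
- nets.mark_of(picture, thing): "point" ([x, y, z] in mm, in the coordinates of the camera as it stood for that picture, good to about 4 mm: a listed point, or the origin of a listed thing).
The state is a dict: "t": time; "joints": joint angles; "qvel": joint speeds; "tau": joint torques, N m; "eef_pos": TCP position; "tcp_rot": TCP orientation; "ft_force": force on the tool from outside, world axes, zero at the start; "moment": the same for the moment, N m; "opening": opening from 0.0 (shut) to 1.0 (fully open).
Only numpy, scipy, OpenCV 4.12 (cv2) and the standard library are available. Lean on these libraries where they do the work, as an engineer would, in place of code of your own. Each camera call takes 0.05 s, during which the arm holds its last target. There are 200 camera calls.

### The job

Set the square glass jar with the red lid fully down in the square pocket of the wooden brace block, upright and with its lid still screwed on, so that the block keeps it from turning. Then unscrew the tight red lid anticlockwise, stop turning once its threads let go, lift it straight off and finish still holding it in the gripper, level and centred with its lower edge one or two centimetres above the jar's mouth, while the jar stays seated in the block. Leave everything else on the bench alone.

Things in the scene. Friction and masses are not known exactly. Their poses are not given: they have to be found in the camera images.
- jar_center (a point): centre of the loose square glass jar of brass screws (red lid, 280 to 420 g), half-way up the glass. z is the jar's axis, x and y are square to its flat sides. The square body is 60 x 60 mm and reaches from 46 mm below this point to 16 mm above it; above that is the round neck. It has to be braced, as the lid is tighter than its grip on the bench.
- jar_mouth (a point): centre of the jar's open mouth, the rim of the glass neck, 92 mm above the jar's underside. The neck is 37 mm across, 47 mm over its threads. A black rubber ring on the rim is sprung: it presses the lid up with about 10 N and rises 4 mm when the lid leaves. A thin grey collar under the threads gives the lid its friction and turns with it.
- lid_center (a point): centre of the red screw lid, half-way up it: 56 mm across, 19 mm high, 40 g, 16 flat facets round its side, one of them facing along x; z is its axis. Screwed down, it is on the jar's axis, 41.5 mm above the jar's centre, and so tight (0.4 to 0.8 N m, all the way until it is free) that the jar can be lifted and carried by it.
- lid_edge (a point): centre of the lid's lower edge, 9.5 mm below the lid's centre. Coarse thread: turned anticlockwise seen from above (positive about z, relative to the jar) the lid climbs about 3 mm and is free after 50 degrees. From 55 to 95 degrees it lifts straight off; at about 101 degrees it meets the next thread's stop.
- pocket_floor (a point): centre of the floor of the square pocket in the fixed wooden brace block; z up, x and y square to the pocket's sides. It lies 10 mm above the bench. The pocket is 66 x 66 mm; straight walls to 26 mm above this floor. A jar fits at any quarter turn; seated, its centre is 46 mm above this point, and it can turn up to about 6 degrees before the walls stop it.
- pocket_mouth (a point): centre of the mouth of the pocket, 36 mm above its floor, at the top of a black rubber funnel that slopes at 45 degrees from the straight walls out to about 86 mm wide. The block's base plate is 130 x 130 mm.
- jar: the red-lidded jar; origin at the centre of its underside, axes as at its centre
- lid: the red lid; origin at the centre of its lower edge, axes as at its centre
- brace: the brace block; origin at the centre of its underside on the bench
- blue_jar_center (a point): bystander: centre of a similar square jar of steel screws with a blue lid, 60 x 60 mm, 97 mm high; point half-way up the glass
- tin: bystander: green paint tin, 84 mm across, 100 mm high, origin at the centre of its underside
- screwdriver: bystander: yellow screwdriver about 180 mm long lying on the bench
- spray_bottle: bystander: orange bottle with a black cap, 60 mm across, 150 mm high, origin at the centre of its underside
There are look-alikes about, which are no part of the job. Of the things that look like the lid, the smaller one is meant. Several things look just like the brace: the one meant starts farthest from the robot's base.

How it is judged:
By the outcome, as a careful person would: the job done as asked, in the order asked, and still so for the second after the job is handed in, while the arm keeps its last pose, push and grip.
It also fails if it takes over 43 s, if anything falls off the work surface, if the arm or the gripper's body presses on something with over 40 N, if the wrist force passes 120 N, or if a joint passes its speed limit or range.

## Working session

There is one attempt and no reset: what is moved stays moved. The work goes in short steps, Python scripts to look and compute and a tool call to move; the robot and the scene stay as the last step left them, time stands still between calls to the robot, and variables do not carry over. Pictures are saved under pics/ and viewed, about 8 in all and at most 12, crops included, and the job is handed in when it is done.

Besides the shell and the picture viewer there is one more tool, called after "Emit:" as name([rows], argument=value, ...), one row to a line, values as JSON. apply_moves: Moves the arm, as the interface text tells. Its arguments: {"type":"object","properties":{"increments":{"type":"array"}},"required":["increments"]}

```bash
ls; mkdir -p pics; cat > h.py <<'E'
import numpy as np, cv2
from scipy.spatial.transform import Rotation as R
from cell import readout, read_camera, env, nets
def shoot(n,f=None):
    p=read_camera(n)
    if f: cv2.imwrite('pics/'+f,cv2.cvtColor(p['img'],cv2.COLOR_RGB2BGR))
    return p
def KRt(p):
    f=p['img'].shape[0]/2/np.tan(np.radians(p['vfov'])/2)
    return np.array([[f,0,p['cx']],[0,f,p['cy']],[0,0,1]]),R.from_rotvec(np.ravel(p['rvec'])).as_matrix(),np.ravel(p['tvec']).astype(float)
def w(p,c): K,r,t=KRt(p); return r.T@(np.array(c)-t)
def px(p,X): K,r,t=KRt(p); c=K@(r@np.array(X,float)+t); return c[:2]/c[2]
def ray(p,u,v,z):
    K,r,t=KRt(p); o=-r.T@t; d=r.T@np.linalg.solve(K,[u,v,1]); return o+d*(z-o[2])/d[2]
def tool(s): return R.from_euler('xyz',s['tcp_rot'])
E
python3 - <<'E'
from h import *
print(readout.state(),env.grip_point_offset)
for n in('side','top'):
    p=shoot(n,n+'0.png'); print(n,p['vfov'],[k for k in p])
    K,r,t=KRt(p); print(-r.T@t)
    for th in['jar_center','lid_center','pocket_floor','pocket_mouth','blue_jar_center','tin','screwdriver','spray_bottle']:
        for d in nets.mark_of(p,th):
            X=w(p,d['point']); print(th,round(d['confidence'],2),X.round(),px(p,X).round())
E
```

```text
pics
{'t': 0.0, 'joints': array([ 1.10040201e+00,  4.91578306e-01,  1.55943139e+00,  8.20779339e-06,
        1.09167817e+00, -1.05613723e-01]), 'qvel': array([-2.22752666e-05,  3.70602923e-04, -3.57699714e-04, -8.38091375e-04,
       -7.72703060e-04,  1.27165585e-03]), 'tau': array([-3.12435359e-04, -6.12643862e+01, -2.58193284e+01,  6.92458847e-02,
        4.81207995e-02, -6.77291882e-05]), 'eef_pos': array([222.84592892, 583.67709868, 214.05631349]), 'tcp_rot': array([-1.57188467e+00,  1.22693204e-04, -3.64784451e-01]), 'ft_force': array([-0.12120212,  0.45838594,  0.11341058]), 'moment': array([ 0.029305  , -0.00477056,  0.00015109]), 'opening': 1.0007793961265217} 18.8
side 42.72967365821555 ['img', 'vfov', 'cx', 'cy', 'rvec', 'tvec', 'shot']
[ -178.71160414 -1018.25779501  1031.34851912]
jar_center 0.91 [503. 105.  41.] [245. 207.]
lid_center 0.89 [620. 109.  14.] [275. 200.]
lid_center 0.68 [502. 111.  86.] [243. 194.]
lid_center 0.24 [498. 101.  -2.] [245. 219.]
pocket_floor 0.86 [ 260. -274.   10.] [247. 329.]
pocket_floor 0.7 [ 494. -224.    9.] [310. 277.]
pocket_floor 0.18
[... 577 characters left out ...]
.57 [ 677. -402.    1.] [390. 151.]
lid_center 0.91 [504. 102.  88.] [234. 222.]
lid_center 0.64 [626. 108.  15.] [231. 187.]
pocket_floor 0.79 [ 492. -223.    9.] [344. 215.]
pocket_floor 0.71 [ 261. -273.    7.] [374. 291.]
pocket_floor 0.55 [708. 213.  -3.] [196. 167.]
pocket_mouth 0.88 [ 497. -226.   48.] [347. 212.]
pocket_mouth 0.81 [ 260. -273.   47.] [378. 291.]
blue_jar_center 0.94 [469. 261.  48.] [182. 244.]
blue_jar_center 0.63 [ 496. -224.   48.] [346. 212.]
tin 0.76 [792. -77.   0.] [283. 131.]
screwdriver 0.5 [709. 214.  -1.] [195. 167.]
screwdriver 0.24 [505. 105.  49.] [235. 224.]
spray_bottle 0.7 [ 679. -403.   -1.] [390. 151.]
spray_bottle 0.17 [502. 106.  79.] [233. 223.]
```

```bash
python3 - <<'E'
import cv2,numpy as np
t=cv2.imread('pics/top0.png'); s=cv2.imread('pics/side0.png')
cv2.imwrite('pics/c1.png',cv2.resize(t[110:330,160:440],None,fx=2.8,fy=2.7))
a=cv2.resize(t[170:270,180:280],(400,400),interpolation=2);b=cv2.resize(t[165:265,300:400],(400,400),interpolation=2)
cv2.imwrite('pics/c2.png',np.hstack([a,b]))
E
```

```text
(no output)
```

View pics/side0.png

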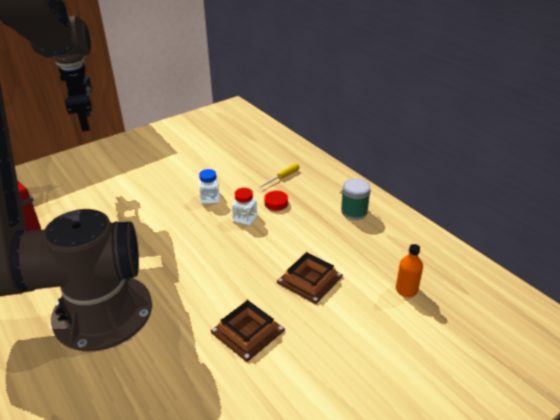

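View pics/top0.png

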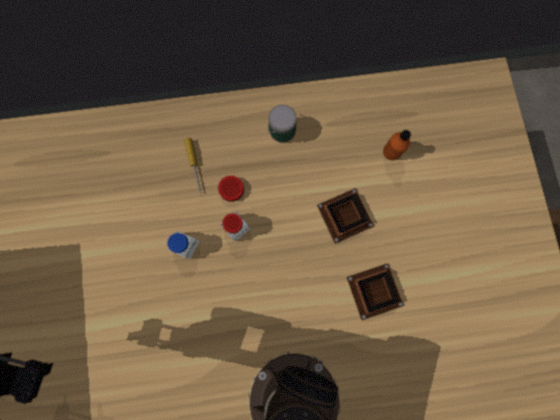

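View pics/c2.png

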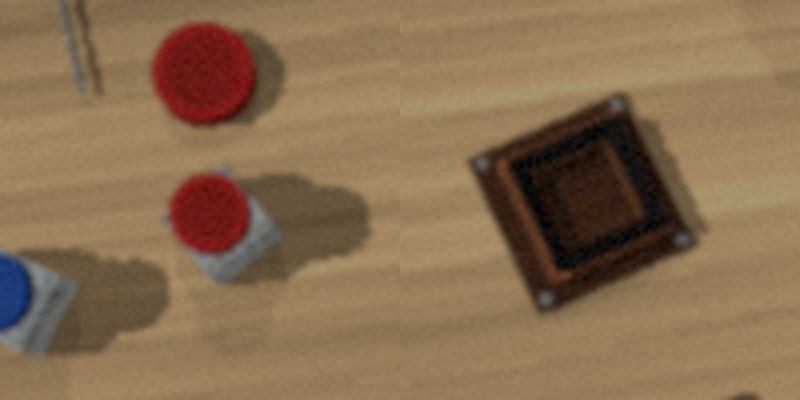

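Red lids: top px (233,223) on the jar (small) and (231,187) loose and larger, so the jar's lid is the one meant. Braces: top px (345,215), about 543 mm from the base, and (376,291), about 377 mm. The one at (345,215) is farther and so is the one meant. The enlarged crop confirms both. Next I'll fit the yaws.

```bash
cat > fit.py <<'E'
from h import *
from scipy.optimize import minimize
def jarpts(x,y,yaw,z0=0):
    c,s=np.cos(yaw),np.sin(yaw); P=[]
    for a,b in((30,30),(-30,30),(-30,-30),(30,-30)):
        for z in(0,62): P.append((x+c*a-s*b,y+s*a+c*b,z+z0))
    return P
def lidpts(x,y,z0=0): return [(x+28*np.cos(t),y+28*np.sin(t),z+z0) for t in np.linspace(0,6.28,24) for z in(78,97)]
E
python3 - <<'E'
from fit import *
ims=[];vis=[]
for n in('top','side'):
    p=shoot(n); u,v=px(p,(503,106,45)).astype(int); S=6
    im=p['img'][v-35:v+35,u-35:u+35]; hsv=cv2.cvtColor(cv2.resize(im,None,fx=S,fy=S,interpolation=cv2.INTER_CUBIC),cv2.COLOR_RGB2HSV).astype(int)
    h,s,V=hsv[...,0],hsv[...,1],hsv[...,2]
    red=((h<6)|(h>172))&(s>140)&(V>60); grey=(s<75)&(V>60)
    m=(red|grey).astype(np.uint8); m=cv2.morphologyEx(m,cv2.MORPH_CLOSE,np.ones((13,13)))
    k,l,st,_=cv2.connectedComponentsWithStats(m); m=(l==l[35*S-1+0,35*S])if l[35*S-1,35*S] else (l==1+st[1:,4].argmax())
    ims.append((p,u-35,v-35,S,m)); vis.append((cv2.resize(im,None,fx=S,fy=S,interpolation=cv2.INTER_CUBIC),m))
def sil(q,I):
    p,u0,v0,S,m=I; o=np.zeros(m.shape,np.uint8)
    for P in(jarpts(*q),lidpts(*q[:2]),[(q[0]+18*np.cos(t),q[1]+18*np.sin(t),z) for t in np.linspace(0,6.28,12) for z in(60,80)]):
        a=np.array([((px(p,X)-(u0,v0)+.5)*S*16) for X in P]).astype(np.int32)
        cv2.fillConvexPoly(o,cv2.convexHull(a),1,shift=4)
    return o
def cost(q,use=(0,1)): return sum(1-(sil(q,ims[i])&ims[i][4]).sum()/(sil(q,ims[i])|ims[i][4]).sum() for i in use)
for use in((0,),(1,),(0,1)):
  best=None
  for a in np.radians(range(0,90,15)):
    r=minimize(cost,[503,106,a],args=(use,),method='Nelder-Mead',options=dict(initial_simplex=[[503,106,a],[508,106,a],[503,111,a],[503,106,a+.15]]))
    if best is None or r.fun<best.fun: best=r
  print(use,best.x[:2].round(1),np.degrees(best.x[2])%90,best.fun)
out=[]
for (im,m),I in zip(vis,ims):
    o=im[...,::-1].copy(); cv2.drawContours(o,cv2.findContours(sil(best.x,I),0,2)[0],-1,(0,255,0),1); cv2.drawContours(o,cv2.findContours(m.astype(np.uint8),0,2)[0],-1,(255,0,255),1); out.append(o[:400,:400])
# brace
p=ims[0][0]; c=np.array([(482,163),(618,103),(683,240),(545,298)])
W=np.array([ray(p,300+(x-400)/4-.4,165+y/4-.4,10)[:2] for x,y in c]); print(W.round(1),W.mean(0))
for i in range(4): d=W[(i+1)%4]-W[i]; print(np.linalg.norm(d).round(1),np.degrees(np.arctan2(d[1],d[0]))%90)
cv2.imwrite('pics/fit.png',np.hstack(out))
E
```

```text
(0,) [500.9 105.6] 32.76620008999085 0.05268861595623908
(1,) [500.1 105.7] 37.064227594941194 0.058159542982999524
(0, 1) [500.9 106. ] 33.129090900246155 0.11708996484204592
[[ 532.7 -154.8]
 [ 565.  -265.6]
 [ 453.6 -296.1]
 [ 424.5 -185.7]] [ 493.94447976 -225.52850503]
115.4 16.25194551853818
115.6 15.297603178231412
114.1 14.777775981136841
112.6 15.966354631554964
```

View pics/fit.png

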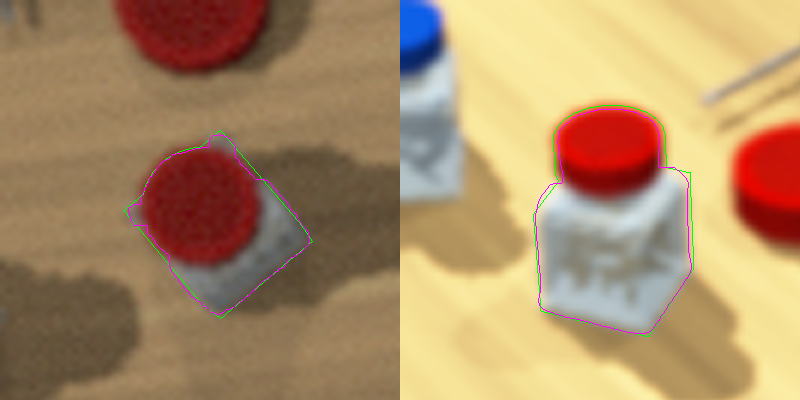

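View 4: the jar outline (green: model, magenta: mask) fits in both views. The jar is at about (501,106) with yaw about 33.5°. The brace is at (494,-225.5) with yaw about 15.6°. Moving off.

Emit:
apply_moves([
  [[4.31, 0, -3.47], [0, 0, 0], 9.5],
  [[4.31, 0, -3.47], [0, 0, 0], 9.5],
  [[4.31, 0, -3.47], [0, 0, 0], 9.5],
  [[4.31, 0, -3.47], [0, 0, 0], 9.5],
  [[4.31, 0, -3.47], [0, 0, 0], 9.5],
])

```text
t: 1.62
eef_pos: [364.7, 341.1, 214.3]
tcp_rot: [-1.569, -0.001, -0.359]
ft_force: [1.3, 1.2, 0.0]
opening: 0.998
```

Emit:
apply_moves([
  [[4.3, 0, -3.5], [0, 0, 0], 9.5],
  [[4.3, 0, -3.5], [0, 0, 0], 9.5],
  [[4.3, 0, -3.5], [0, 0, 0], 9.5],
  [[4.3, 0, -3.5], [0, 0, 0], 9.5],
  [[4.3, 0, -3.5], [0, 0, 0], 9.5],
])

```text
t: 2.25
eef_pos: [508.6, 93.4, 215.4]
tcp_rot: [-1.567, -0.003, -0.359]
ft_force: [0.3, 0.8, -0.6]
opening: 0.998
```

Emit:
apply_moves([
  [[0, 1.2, 0], [0, 9, 0], 9.5],
  [[0, 1.2, 0], [0, 9, 0], 9.5],
  [[0, 1.2, 0], [0, 9, 0], 9.5],
  [[0, 1.2, 0], [0, 9, 0], 9.5],
  [[0, 0, 0], [0, 0, 0], 9.5],
])

```text
t: 2.88
eef_pos: [511.3, 89.0, 166.4]
tcp_rot: [-1.564, -0.001, -1.011]
ft_force: [-0.1, 0.1, 0.3]
opening: 0.999
```

```bash
cat > go.py <<'E'
# usage: go.py x y z yawdeg : prints total shift in tool axes (cm) and turn about tool y (deg), tilt fix about x,z
import sys
from h import *
def go(X,yaw):
    s=readout.state(); T=tool(s); d=T.inv().apply(np.array(X)-s['eef_pos'])/10
    G=R.from_euler('xyz',[-np.pi/2,0,np.radians(yaw)])
    print('t',round(s['t'],2),'pos',s['eef_pos'].round(1),'rot',np.degrees(s['tcp_rot']).round(1),'F',s['ft_force'].round(1),'M',s['moment'].round(2),'op',round(s['opening']*95.1,1),'q',np.degrees(s['joints']).round(0))
    print('shift cm',d.round(2),'turn',np.degrees((T.inv()*G).as_rotvec()).round(2))
if __name__=='__main__':
    a=list(map(float,sys.argv[1:])); go(a[:3],a[3])
E
python3 - <<'E'
from go import *
go([501.5,105.5,69],-56.5)
for n in('top','side'):
    p=shoot(n,n+'1.png')
    for th in('lid_center','jar_center'):
        for d in nets.mark_of(p,th): print(n,th,round(d['confidence'],2),w(p,d['point']).round(1))
    for th in ('lid_center',):
        print(px(p,(501,106,87)))
E
```

```text
t 2.88 pos [511.3  89.  166.4] rot [-89.6  -0.1 -57.9] F [-0.1  0.1  0.3] M [-0.08  0.03  0.  ] op 95.0 q [  3.  23. 108.   0.  49. -30.]
shift cm [-1.93  9.74 -0.01] turn [-0.37 -1.41  0.09]
[232.51766148 223.27341979]
side lid_center 0.66 [502.  110.2  88.7]
side lid_center 0.57 [620.2 110.6  13.9]
side jar_center 0.63 [504.4 104.7  42.7]
[243.44407613 195.01029108]
```

Emit:
apply_moves([
  [[-1.0, 1.5, 0], [-0.4, -1.4, 0], 9.5],
  [[-0.9, 1.5, 0], [0, 0, 0], 9.5],
  [[0, 2.0, 0], [0, 0, 0], 9.5],
  [[0, 1.5, 0], [0, 0, 0], 9.5],
  [[0, 0, 0], [0, 0, 0], 9.5],
])

```text
t: 3.8
eef_pos: [499.1, 107.6, 98.0]
tcp_rot: [-1.572, -0.002, -0.976]
ft_force: [-0.1, 0.3, 0.1]
opening: 0.999
```

```bash
python3 - <<'E'
from go import *
go([501.5,106,69],-56.5)
p=shoot('side','side2.png'); u,v=px(p,(501,106,87)).astype(int)
q=shoot('top','top2.png'); a,b=px(q,(501,106,87)).astype(int)
f=lambda P,u,v:cv2.resize(P['img'][v-40:v+40,u-40:u+40],(400,400),interpolation=2)[...,::-1]
cv2.imwrite('pics/v5.png',np.hstack([f(p,u,v),f(q,a,b)]))
E
```

```text
t 3.8 pos [499.1 107.6  98. ] rot [-90.1  -0.1 -55.9] F [-0.1  0.3  0.1] M [-0.05  0.02 -0.  ] op 95.0 q [  5.  28. 112.  -0.  40. -29.]
shift cm [0.26 2.9  0.11] turn [0.05 0.59 0.11]
```

View pics/v5.png

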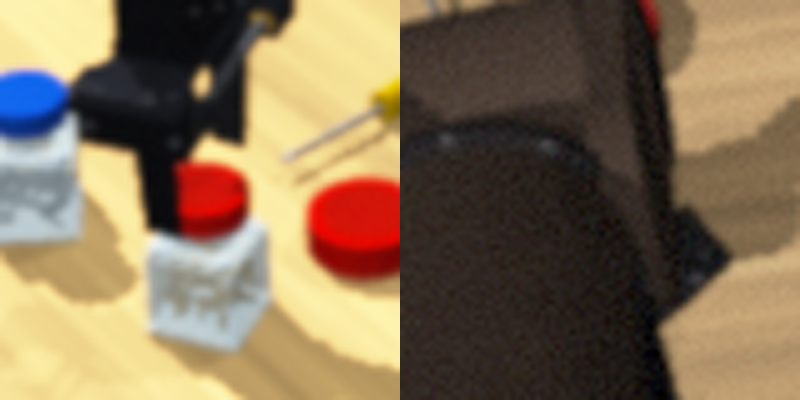

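View 5: the fingers straddle the red lid, with the near finger in front of it on the left, and nothing else is touched. I'll descend and close.

Emit:
apply_moves([
  [[0.26, 1.5, 0.1], [0, 0.6, 0], 9.5],
  [[0, 1.4, 0], [0, 0, 0], 9.5],
  [[0, 0, 0], [0, 0, 0], 9.5],
  [[0, 0, 0], [0, 0, 0], 7.0],
  [[0, 0, 0], [0, 0, 0], 6.0],
])

```text
t: 4.53
eef_pos: [502.8, 105.8, 68.9]
tcp_rot: [-1.569, -0.004, -0.987]
ft_force: [0.1, 0.1, -0.4]
opening: 0.843
```

Emit:
apply_moves([
  [[0, 0, 0], [0, 0, 0], 5.0],
  [[0, 0, 0], [0, 0, 0], 4.0],
  [[0, 0, 0], [0, 0, 0], 4.0],
  [[0, 0, 0], [0, 0, 0], 4.0],
  [[0, 0, 0], [0, 0, 0], 4.0],
])

```text
t: 5.15
eef_pos: [503.2, 105.9, 69.4]
tcp_rot: [-1.567, -0.004, -0.987]
ft_force: [1.1, 0.7, -1.4]
opening: 0.583
```

```bash
python3 - <<'E'
from go import *
go([501.5,106,69],-56.5)
E
```

```text
t 5.15 pos [503.2 105.9  69.4] rot [-89.8  -0.2 -56.6] F [ 1.1  0.7 -1.4] M [-0.01 -0.04 -0.04] op 55.5 q [  5.  31. 113.  -0.  36. -29.]
shift cm [-0.1   0.04 -0.13] turn [-0.19 -0.06  0.25]
```

Emit:
apply_moves([
  [[0, -2, 0], [0, 0, 0], 4.0],
  [[0, -3, 0], [0, 0, 0], 4.0],
  [[0, -3, 0], [0, 0, 0], 4.0],
  [[0, -1, 0], [0, 0, 0], 4.0],
  [[2, 0, -1.4], [0, 0, 0], 4.0],
])

```text
t: 5.78
eef_pos: [499.8, 81.9, 159.3]
tcp_rot: [-1.574, -0.001, -0.985]
ft_force: [0.1, -0.4, -5.8]
opening: 0.586
```

Emit:
apply_moves([
  [[4, 0, -2.8], [0, 0, 0], 4.0],
  [[4, 0, -2.8], [0, 0, 0], 4.0],
  [[4, 0, -2.8], [0, 0, 0], 4.0],
  [[4, 0, -2.8], [0, 0, 0], 4.0],
  [[4, 0, -2.8], [0, 0, 0], 4.0],
])

```text
t: 6.4
eef_pos: [491.2, -167.3, 155.1]
tcp_rot: [-1.578, 0.005, -0.981]
ft_force: [1.4, 0.1, -5.6]
opening: 0.586
```

```bash
python3 - <<'E'
from go import *
go([494,-225.5,150],-56.6-17.9)
E
```

```text
t 6.4 pos [ 491.2 -167.3  155.1] rot [-90.4   0.3 -56.2] F [ 1.4  0.1 -5.6] M [ 0.06 -0.04 -0.02] op 55.7 q [-26.  24. 108.  -0.  49. -60.]
shift cm [ 5.    0.51 -3.  ] turn [ 0.45 18.28 -0.19]
```

Emit:
apply_moves([
  [[2.5, 0, -1.5], [0, 0, 0], 4.0],
  [[2.5, 0, -1.5], [0, 0, 0], 4.0],
  [[0, 0, 0], [0, 9, 0], 4.0],
  [[0, 0, 0], [0, 9, 0], 4.0],
  [[0, 0, 0], [0, 0, 0], 4.0],
])

```text
t: 7.02
eef_pos: [490.9, -230.4, 148.8]
tcp_rot: [-1.586, 0.009, -1.308]
ft_force: [-1.0, 0.4, -5.1]
opening: 0.589
```

```bash
python3 - <<'E'
from fit import *
from go import go
go([494,-225.5,150],-74.5)
s=readout.state(); e=s['eef_pos']
out=[]
for n in('top','side'):
    p=shoot(n,n+'3.png')
    for th in('jar_center','lid_center','pocket_mouth','pocket_floor','jar','brace'):
        for d in nets.mark_of(p,th): print(n,th,round(d['confidence'],2),w(p,d['point']).round(1))
    u,v=px(p,e-[0,0,20]).astype(int); im=cv2.resize(p['img'][v-40:v+40,u-40:u+40],(400,400),interpolation=2)[...,::-1].copy()
    z0=e[2]-69
    P=np.array([(px(p,X)-(u-40,v-40)+.5)*5 for X in jarpts(e[0],e[1],np.radians(15.6),z0)]).astype(int)
    for i in range(4):
        for a,b in((2*i,2*i+1),(2*i,(2*i+2)%8),(2*i+1,(2*i+3)%8)): cv2.line(im,tuple(map(int,P[a])),tuple(map(int,P[b])),(0,255,0),1)
    c,sn=np.cos(np.radians(15.6)),np.sin(np.radians(15.6))
    Q=[(494+c*a*65-sn*b*65,-225.5+sn*a*65+c*b*65,10) for a,b in((1,1),(-1,1),(-1,-1),(1,-1))]
    M=[(494+c*a*43-sn*b*43,-225.5+sn*a*43+c*b*43,46) for a,b in((1,1),(-1,1),(-1,-1),(1,-1))]
    for q in(Q,M): cv2.polylines(im,[np.array([(px(p,X)-(u-40,v-40)+.5)*5 for X in q]).astype(int)],True,(255,255,0),1)
    out.append(im)
cv2.imwrite('pics/v6.png',np.hstack(out))
E
```

```text
t 7.03 pos [ 490.9 -230.4  148.8] rot [-90.9   0.5 -75. ] F [-1.   0.4 -5.1] M [-0.09 -0.04  0.03] op 56.0 q [-32.  26. 105.  -0.  50. -47.]
shift cm [-0.39 -0.12  0.43] turn [ 0.85 -0.45 -0.49]
top jar_center 0.31 [ 492.7 -227.4    3.3]
top lid_center 0.77 [625.1 107.4  16.6]
top pocket_floor 0.88 [ 491.2 -224.    12.1]
top brace 0.5 [ 490.9 -227.4    3.5]
top brace 0.34 [ 489.5 -222.7   11.1]
side jar_center 0.66 [ 493.8 -231.8  124.2]
side lid_center 0.75 [ 491.6 -226.2  169. ]
side lid_center 0.65 [621.6 107.7  17.5]
side pocket_mouth 0.85 [ 490.4 -223.2   48.7]
side pocket_mouth 0.58 [ 260.1 -271.7   47.3]
side pocket_floor 0.72 [ 491.2 -226.1    7.9]
side pocket_floor 0.6 [ 257.9 -270.6   10.9]
side jar 0.56 [ 487.1 -235.5   74. ]
side brace 0.82 [ 494.8 -223.9   -3. ]
side brace 0.65 [ 261.3 -275.3    0.4]
```

View pics/v6.png

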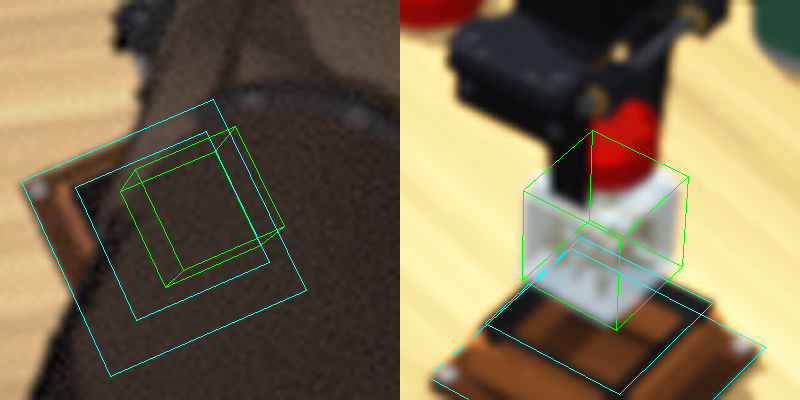

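View 6: the jar hangs upright above the brace block. The wireframes match the plate and funnel, but the jar's yaw needs checking. I'll level the tool, shift it, and refit in the side view.

Emit:
apply_moves([
  [[-0.35, 1.0, 0.35], [0.8, -0.4, -0.5], 4.0],
  [[0, 1.0, 0], [0, 0, 0], 4.0],
  [[0, 0, 0], [0, 0, 0], 4.0],
  [[0, 0, 0], [0, 0, 0], 4.0],
  [[0, 0, 0], [0, 0, 0], 4.0],
])

```text
t: 8.35
eef_pos: [494.0, -226.7, 129.7]
tcp_rot: [-1.57, -0.002, -1.302]
ft_force: [0.7, 0.6, -4.9]
opening: 0.584
```

```bash
cat > fit2.py <<'E'
from fit import *
from go import go
from scipy.optimize import minimize
go([493,-225.5,100],-74.5)
s=readout.state(); e=s['eef_pos']; z0=e[2]-69.2
p=shoot('side'); S=6
u,v=px(p,[e[0],e[1],z0+31]).astype(int)
im=cv2.resize(p['img'][v-35:v+35,u-35:u+35],None,fx=S,fy=S,interpolation=cv2.INTER_CUBIC)
hsv=cv2.cvtColor(im,cv2.COLOR_RGB2HSV).astype(int); h,sa,V=hsv[...,0],hsv[...,1],hsv[...,2]
grey=(sa<75)&(V>95); 
k,l,st,_=cv2.connectedComponentsWithStats(cv2.morphologyEx(grey.astype(np.uint8),cv2.MORPH_OPEN,np.ones((9,9)))); grey=l==1+st[1:,4].argmax()
grey=cv2.morphologyEx(grey.astype(np.uint8),cv2.MORPH_CLOSE,np.ones((15,15)))>0
top=(px(p,[e[0],e[1],z0+58])-(u-35,v-35))[1]*S
ig=(V<=75)&~grey; red=((h<6)|(h>172))&(sa>150); ig|=red; ig[:int(top)]=True
def P2(X): return np.array([(px(p,x)-(u-35,v-35)+.5)*S*16 for x in X]).astype(np.int32)
def sil(q):
    o=np.zeros(grey.shape,np.uint8); cv2.fillConvexPoly(o,cv2.convexHull(P2(jarpts(q[0],q[1],q[2],z0))),1,shift=4); return o>0
def cost(q): a=sil(q)&~ig; b=grey&~ig; return 1-(a&b).sum()/(a|b).sum()
best=min((minimize(cost,[e[0],e[1],a],method='Nelder-Mead',options=dict(initial_simplex=[[e[0],e[1],a],[e[0]+5,e[1],a],[e[0],e[1]+5,a],[e[0],e[1],a+.1]])) for a in np.radians([5,12,18,25,32])),key=lambda r:r.fun)
print('jar',best.x[:2].round(1),np.degrees(best.x[2]),best.fun)
for a in range(6,30,3):print(a,round(cost([*best.x[:2],np.radians(a)]),3),end=' ')
o=im[...,::-1].copy()
for m,c in((sil(best.x),(0,255,0)),(grey,(255,0,255))): cv2.drawContours(o,cv2.findContours(m.astype(np.uint8),0,2)[0],-1,c,1)
o[ig]=o[ig]//2
cv2.imwrite('pics/fit2.png',o)
for n in(p,shoot('top')):
  for th in('jar_center','lid_center'):
    for d in nets.mark_of(n,th): print(th,round(d['confidence'],2),w(n,d['point']).round(1))
E
python3 fit2.py
```

```text
t 8.35 pos [ 494.  -226.7  129.7] rot [-90.   -0.1 -74.6] F [ 0.7  0.6 -4.9] M [-0.08 -0.02 -0.01] op 55.6 q [-32.  28. 106.  -0.  46. -47.]
shift cm [-0.14  2.97 -0.06] turn [-0.03 -0.07  0.12]
jar [ 491.7 -225.3] 15.504664675634615 0.07548286834899731
6 0.101 9 0.092 12 0.083 15 0.077 18 0.081 21 0.093 24 0.113 27 0.135 jar_center 0.6 [ 494.6 -227.5  104.1]
jar_center 0.39 [789.8 -74.7  -1.6]
lid_center 0.75 [619.9 108.3  16.2]
lid_center 0.64 [ 494.3 -223.7  148.3]
lid_center 0.64 [626.7 106.4  15.8]
```

View pics/fit2.png

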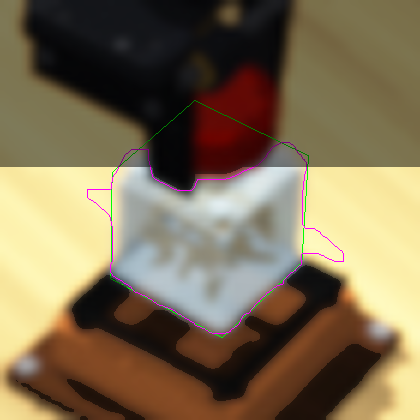

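View 7: the fit gives jar yaw 15.5° and the jar is centred over the pocket. I'll descend and watch the force.

Emit:
apply_moves([
  [[-0.1, 1.0, 0], [0, 0, 0], 4.0],
  [[0, 1.0, 0], [0, 0, 0], 4.0],
  [[0, 0.5, 0], [0, 0, 0], 4.0],
  [[0, 0.3, 0], [0, 0, 0], 4.0],
  [[0, 0, 0], [0, 0, 0], 4.0],
])

```text
t: 9.28
eef_pos: [493.5, -225.4, 99.0]
tcp_rot: [-1.571, -0.001, -1.301]
ft_force: [0.2, 0.4, -4.9]
opening: 0.588
```

```bash
python3 go.py 493.5 -225.5 79.4 -74.5
```

```text
t 9.28 pos [ 493.5 -225.4   99. ] rot [-90.   -0.1 -74.6] F [ 0.2  0.4 -4.9] M [-0.05  0.06 -0.  ] op 56.0 q [-31.  30. 108.  -0.  42. -47.]
shift cm [0.01 1.96 0.  ] turn [ 0.01 -0.07  0.07]
```

Bottom at about 30 mm with no contact. I'll continue in small rows.

Emit:
apply_moves([
  [[0, 0.4, 0], [0, 0, 0], 4.0],
  [[0, 0.4, 0], [0, 0, 0], 4.0],
  [[0, 0.3, 0], [0, 0, 0], 4.0],
  [[0, 0.2, 0], [0, 0, 0], 4.0],
  [[0, 0, 0], [0, 0, 0], 4.0],
])

```text
t: 9.9
eef_pos: [493.7, -225.6, 85.5]
tcp_rot: [-1.57, -0.002, -1.301]
ft_force: [-0.2, 0.3, -5.3]
opening: 0.586
```

```bash
python3 go.py 493.5 -225.5 79.4 -74.5
```

```text
t 9.9 pos [ 493.7 -225.6   85.5] rot [-90.   -0.1 -74.6] F [-0.2  0.3 -5.3] M [-0.    0.04  0.02] op 55.7 q [-32.  31. 108.  -0.  40. -47.]
shift cm [-0.01  0.61 -0.02] turn [-0.02 -0.06  0.1 ]
```

Emit:
apply_moves([
  [[0, 0.3, 0], [0, 0, 0], 4.0],
  [[0, 0.2, 0], [0, 0, 0], 4.0],
  [[0, 0.1, 0], [0, 0, 0], 4.0],
  [[0, 0.1, 0], [0, 0, 0], 4.0],
  [[0, 0.1, 0], [0, 0, 0], 4.0],
])

```text
t: 10.52
eef_pos: [493.8, -225.5, 78.9]
tcp_rot: [-1.57, -0.003, -1.301]
ft_force: [-5.0, 2.3, 9.5]
opening: 0.59
```

```bash
python3 go.py 493.5 -225.5 79.4 -74.5
```

```text
t 10.53 pos [ 493.8 -225.5   78.9] rot [-89.9  -0.1 -74.6] F [-5.   2.3  9.5] M [ 0.27  0.74 -0.01] op 56.1 q [-31.  32. 109.  -0.  39. -47.]
shift cm [-0.01 -0.05 -0.03] turn [-0.07 -0.06  0.15]
```

Seated: at z 78.9 the force has swung to +9.5 N, as expected for a jar on the pocket floor. Now I'll unscrew, turning +yaw (−tool y).

Emit:
apply_moves([
  [[0, 0, 0], [0, -6, 0], 4.0],
  [[0, 0, 0], [0, -6, 0], 4.0],
  [[0, -0.03, 0], [0, -7, 0], 4.0],
  [[0, -0.04, 0], [0, -7, 0], 4.0],
  [[0, -0.04, 0], [0, -7, 0], 4.0],
])

```text
t: 11.15
eef_pos: [495.1, -225.5, 81.1]
tcp_rot: [-1.568, -0.006, -0.714]
ft_force: [-1.8, 0.1, -3.2]
opening: 0.589
```

```bash
python3 go.py 493.5 -225.5 79.4 -74.5
```

```text
t 11.15 pos [ 495.1 -225.5   81.1] rot [-89.9  -0.3 -40.9] F [-1.8  0.1 -3.2] M [-0.05  0.18 -0.66] op 56.0 q [-31.  32. 109.   0.  39. -81.]
shift cm [-0.12  0.17 -0.11] turn [-0.24 33.6   0.29]
```

Emit:
apply_moves([
  [[0, 0.04, 0], [0, -6, 0], 4.0],
  [[0, -0.02, 0], [0, -6, 0], 4.0],
  [[0, -0.03, 0], [0, -6, 0], 4.0],
  [[0, -0.03, 0], [0, -5, 0], 4.0],
  [[0, 0, 0], [0, 0, 0], 4.0],
])

```text
t: 11.78
eef_pos: [496.4, -226.1, 83.1]
tcp_rot: [-1.571, -0.011, -0.302]
ft_force: [0.0, 0.6, -0.5]
opening: 0.589
```

```bash
python3 go.py 493.5 -225.5 82 -74.5
```

```text
t 11.78 pos [ 496.4 -226.1   83.1] rot [-90.   -0.6 -17.3] F [ 0.   0.6 -0.5] M [0.14 0.09 0.02] op 56.0 q [ -31.   32.  108.    0.   39. -104.]
shift cm [-0.3   0.1  -0.03] turn [-0.3  57.22  0.59]
```

Mz has fallen from −0.66 to about 0 at 57° of tool turn, so the threads have let go. I'll turn a few degrees more to get into the lift-off window (55–95°).

Emit:
apply_moves([
  [[0, 0, 0], [0, -5, 0], 4.0],
  [[0, 0, 0], [0, -5, 0], 4.0],
  [[0, 0, 0], [0, 0, 0], 4.0],
  [[0, -0.2, 0], [0, 0, 0], 4.0],
  [[0, 0, 0], [0, 0, 0], 4.0],
])

```text
t: 12.4
eef_pos: [496.7, -226.2, 85.7]
tcp_rot: [-1.573, -0.012, -0.134]
ft_force: [-1.1, 0.4, 0.2]
opening: 0.585
```

```bash
python3 go.py 496.4 -226.1 108 -7
```

```text
t 12.4 pos [ 496.7 -226.2   85.7] rot [-90.1  -0.7  -7.7] F [-1.1  0.4  0.2] M [ 0.12  0.14 -0.06] op 55.7 q [ -31.   31.  108.    0.   40. -114.]
shift cm [-0.   -2.23  0.  ] turn [ 0.15 -0.68  0.68]
```

The load is near zero after a 2 mm lift, so the jar isn't coming along. I'll lift straight up and level the tool.

Emit:
apply_moves([
  [[0, -0.5, 0], [0, 0, 0], 4.0],
  [[0, -0.5, 0], [0, 0, 0.3], 4.0],
  [[0, -0.5, 0], [0, 0, 0.3], 4.0],
  [[0, -0.5, 0], [0, 0, 0], 4.0],
  [[0, -0.2, 0], [0, 0, 0], 4.0],
])

```text
t: 13.02
eef_pos: [497.0, -226.5, 109.7]
tcp_rot: [-1.574, -0.002, -0.136]
ft_force: [-0.1, -0.2, -0.7]
opening: 0.588
```

```bash
python3 - <<'E'
from fit import *
from go import go
go([496,-226,108],-7.7)
e=readout.state()['eef_pos']
S=[]
for n in('side','top'):
    p=shoot(n,n+'9.png')
    for th in('jar_center','lid_center','lid_edge','jar_mouth','pocket_mouth'):
        for d in nets.mark_of(p,th): print(n,th,round(d['confidence'],2),w(p,d['point']).round(1))
    if n=='side':
        u,v=px(p,[494,-226,85]).astype(int); im=cv2.resize(p['img'][v-35:v+35,u-35:u+35],(560,560),interpolation=2)[...,::-1].copy()
        f=lambda X:tuple(map(int,(px(p,X)-(u-35,v-35)+.5)*8))
        P=[f(X) for X in jarpts(494,-226,np.radians(18),10)]
        for i in range(4):
            for a,b in((2*i,2*i+1),(2*i,(2*i+2)%8),(2*i+1,(2*i+3)%8)): cv2.line(im,P[a],P[b],(0,255,0),1)
        for x,y,r,z in((494,-226,18.5,102),(e[0],e[1],28,e[2]+9.3),(e[0],e[1],28,e[2]+28.3)):
            cv2.polylines(im,[np.array([f((x+r*np.cos(t),y+r*np.sin(t),z)) for t in np.linspace(0,6.28,40)])],True,(255,255,0),1)
        cv2.imwrite('pics/v8.png',im)
E
```

```text
t 13.03 pos [ 497.  -226.5  109.7] rot [-90.2  -0.1  -7.8] F [-0.1 -0.2 -0.7] M [0.   0.06 0.  ] op 55.9 q [ -31.   29.  107.   -0.   44. -113.]
shift cm [-0.11  0.17  0.04] turn [ 0.19 -0.08  0.13]
side jar_center 0.97 [ 497.4 -225.4   53.1]
side jar_center 0.62 [707.1 218.7   1.4]
side lid_center 0.71 [ 493.7 -223.1  129. ]
side lid_center 0.66 [619.8 108.1  15.4]
side lid_edge 0.67 [ 6.189e+02  1.081e+02 -5.000e-01]
side jar_mouth 0.77 [ 492.  -222.8   99.7]
side pocket_mouth 0.9 [ 258.3 -272.3   46.7]
side pocket_mouth 0.71 [ 494.7 -222.4   47.9]
top lid_center 0.84 [624.7 109.   13.8]
top lid_edge 0.82 [625.5 107.   -1.7]
top lid_edge 0.28 [ 677.3 -400.7    0.7]
```

View pics/v8.png

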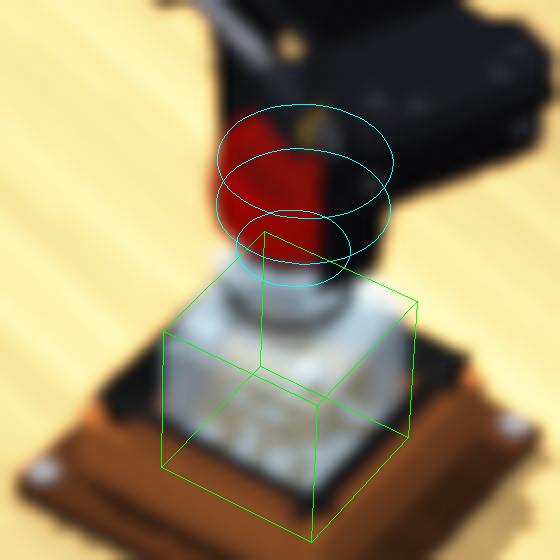

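View 8: the jar is seated in the pocket. The lid is off and held, with its lower edge at row ~265 (about 17 mm above the mouth). The lid sits roughly 2 mm toward +x of the jar's axis, both by pixels and by the nets. I'll make a small correction.

Emit:
apply_moves([
  [[-0.16, 0.2, 0], [0.2, 0, 0.1], 4.0],
  [[0, 0, 0], [0, 0, 0], 4.0],
  [[0, 0, 0], [0, 0, 0], 4.0],
  [[0, 0, 0], [0, 0, 0], 4.0],
  [[0, 0, 0], [0, 0, 0], 4.0],
])

```text
t: 14.25
eef_pos: [495.2, -226.3, 107.0]
tcp_rot: [-1.57, 0.0, -0.136]
ft_force: [0.6, -0.7, -0.0]
opening: 0.588
```

```bash
python3 - <<'E'
from fit import *
from go import go
go([495.4,-226.4,108],-7.7)
L={}
for k in range(4):
  p=shoot('side')
  for th in('lid_center','jar_mouth','jar_center'):
    for d in nets.mark_of(p,th):
        X=w(p,d['point'])
        if np.hypot(X[0]-495,X[1]+225)<20: L.setdefault(th,[]).append(X)
for k in L: print(k,len(L[k]),np.mean(L[k],0).round(1),np.std(L[k],0).round(1))
u,v=px(p,[494,-226,85]).astype(int)
cv2.imwrite('pics/v9.png',cv2.resize(p['img'][v-35:v+35,u-35:u+35],(560,560),interpolation=2)[...,::-1])
E
```

```text
t 14.25 pos [ 495.2 -226.3  107. ] rot [-90.    0.   -7.8] F [ 0.6 -0.7 -0. ] M [0.   0.01 0.05] op 55.9 q [ -32.   30.  107.    0.   43. -114.]
shift cm [ 0.03 -0.1  -0.01] turn [-0.04 -0.09 -0.02]
lid_center 5 [ 494.3 -224.2  100.6] [ 1.3  0.9 50.4]
jar_mouth 5 [ 492.4 -222.7   70.8] [ 1.9  1.5 42. ]
jar_center 7 [ 495.8 -225.5   74.8] [ 1.7  1.4 45. ]
```

View pics/v9.png

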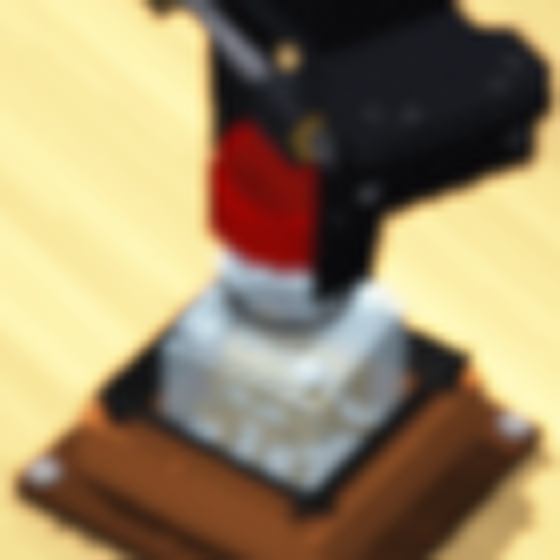

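View 9: the lid is level just above the neck and the jar is seated. Its lower edge is about 14 mm above the mouth by the kinematics. Handing in.

```bash
python3 -c "
from cell import env
print(env.job_done())"
```

```text
the job is handed in; nothing more can be done
None
```

I seated the red-lidded jar upright in the farther brace block, unscrewed its lid and lifted it off. I handed the job in at about 14.5 s with the lid still in the gripper.

- **Seating:** I carried the jar by its lid and lowered it until the pocket floor took the load. The vertical force went from −5 to +9.5 N at tool height 78.9 mm, against about 79.4 mm expected.
- **Unscrewing:** The tool turned 67° anticlockwise in all. At 34° the lid resisted with 0.66 N m, and by 57° that had fallen to about 0. I turned it 10° more to get into the lift-off window. A first 2 mm lift carried almost no load, so the jar was not coming up with the lid.
- **Final pose:** The tool is level to within 0.1° and the fingers are 55.9 mm apart on the lid. The lower edge should be about 14 mm above the jar's mouth. That figure comes from the arm's position, not a direct measurement. The last picture shows the jar still in the pocket.
- **Centring:** This is the least certain check. After a 1.8 mm correction, the networks still put the lid about 2 mm from the jar's mouth in both x and y, but only about 2 mm from the jar's centre, on the other side. That is within their 4 mm error, so the lid is centred to about 2 mm at best. The heights in that last network check were spoiled by mixed detections, so I ignored them.

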